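# Draw the instrument faceplate out from under the bench shelf

### The job

Three flat panels stick out side by side from under the low bench shelf. Pick out the bare aluminium instrument faceplate, press down on top of it and draw it out toward the robot, flat on the bench, until its near edge rests squarely against the wooden stop strip; then let go. Leave the green circuit board and the brown copper-clad board where they are, and do not lift or tip the faceplate.

Things in the scene. Friction and masses are not known exactly. Their poses are not given: they have to be found in the camera images.
- faceplate: Loose bare aluminium plate, 150 (x) x 90 (y) x 5 mm, 0.18 kg, flat top with flush black markings. Origin: centre of its underside; z up, -x end toward the robot. Its far end starts under a low shelf whose front edge crosses it 15 to 35 mm beyond the origin, only the near 90 to 110 mm is open from above. Pressed on top (10 to 20 N), e.g. 35 mm from the origin toward -x, it slides with the finger.
- stop: Fixed light wooden strip on the bench between robot and panels, 20 (x) x 440 (y) x 12 mm high, three brass dots on top. Origin: centre of its underside; x points square off the strip toward the shelf, whose front edge is parallel, 230 to 270 mm away. A plate flush against it has its origin 85 mm from the stop's origin along x. The bench between the stop and the panels is clear.
- circuit_board: Bystander: loose green circuit board with brass tracks and black chips; size, origin and axes as the faceplate's. The three panels lie side by side in any order, about 125 mm from centre to centre. The fixed shelf over their far ends is a plywood board 52 to 66 mm above the bench, 460 mm wide, 180 mm deep; loose things up to 50 mm high stand on it, 35 mm or more behind its front edge.
- brown_board: Bystander: loose dark brown board with a copper rectangle on top, size, origin and axes as the faceplate's (150 x 90 x 5 mm), lying in the same row with its far end under the shelf. It must stay where it is.
Things that resemble listed ones, but are neither listed nor needed, are in the scene too. Of the things like the faceplate, leave any that is blue; of the rest the larger one is meant.

How it is judged (in metres and radians):
At the end, for the whole second after the job is handed in: The aluminium faceplate lies flat and still on the bench, its near edge no more than 15 mm from the stop strip (its origin 75 to 100 mm from the stop's origin along the stop's x; flush is 85), within 10 degrees of square to the stop and within 200 mm of the stop's middle along it (x of faceplate in the frame of stop between 0.075 and 0.1 m and y of faceplate in the frame of stop between -0.2 and 0.2 m and angle between the x axis of faceplate and the x axis of stop, either way round below 0.175 rad and angle between faceplate's own z axis and vertical below 0.05 rad and height (world z) of faceplate below 0.004 m and linear speed of faceplate below 0.01 m/s); the robot touches nothing.
It fails at once if the faceplate is lifted or tipped (origin more than 25 mm above the bench, or tilted more than 15 degrees) (height (world z) of faceplate above 0.025 m or angle between faceplate's own z axis and vertical above 0.26 rad).
It fails at once if the green circuit board is moved by more than 20 mm (distance of circuit_board from where it was at the start of the episode above 0.02 m).
It fails at once if the brown board is moved by more than 20 mm (distance of brown_board from where it was at the start of the episode above 0.02 m).
It also fails if it takes over 32 s, if anything falls off the work surface, if the arm or the gripper's body presses on something with over 40 N, if the wrist force passes 120 N, or if a joint passes its speed limit or range.

### The arm

A 6-joint arm with a two-finger parallel gripper is mounted at the origin on the work surface. World frame = base frame: x ahead of the robot, y to its left, z up, the work surface at z = 0. Lengths are in m, angles in degrees, forces in N, time in s.
With the tool pointing down it reaches from about 0.4 to 0.825 m from the base axis. Payload 7 kg.
Tool frame: the origin (TCP) lies midway between the tips of the shut fingers; the grasp point (between the pads) lies 19 mm behind it (r.hold_point_z is the distance from the TCP to the grasp point, in m); y points along the fingers, z is the direction in which the jaws open and shut, and the axes are right-handed (so a half turn about y gives the same grasp; the last joint's range is limited). The gripper opens to 88 mm and grips with 3 to 60 N. Pads are 19 mm wide; open, the fingers measure 130 mm over their backs; the gripper's body (78 mm by 193 mm) begins 47 mm behind the grasp point.
Start: joints at [-55.571, 20.546, 0.682, 0, -70.136, -16.507], TCP at [0.208, -0.642, 0.227] pointing down, gripper open.
Joint ranges: [-176.03, 176.03], [-82.01, 121.73], [-58.28, 71.71], [-173.87, 95.51], [-174.79, -0.11], [-173.66, 173.66]. Speed limits (degrees/s): [136.94, 136.94, 172.46, 180, 180, 180].

### API

Orientations are given as [roll, pitch, yaw] about the fixed x, y, z axes, in that order (R = Rz(yaw) Ry(pitch) Rx(roll)).
In Python, from plant import r, imaging gives the robot as it stands.
- The arm moves only by the tool drive_tool, never from a script. Its argument "deltas" is a list of rows, each a list of 6 numbers: the shift along the world's x, y, z in cm, then the turn, a rotation vector about the world's x, y, z in rad. In form: [[tx, ty, tz, rx, ry, rz], ...]. A call has exactly 8 rows; each row is the pose to reach, as a shift and turn from the pose commanded when the call began; what a row does not reach only later rows make up. A row lasts 1/12 s, in which the tool goes at most 41.7 mm and 7.16 degrees, less where a joint would pass 70% of its speed; a pose out of reach is approached as far as the arm can. A call with a gripper value outside its range is refused whole. "claw" is the opening, from 0 (shut) to 1 (fully open), set as the call begins (left out, the last holds). The fingers move at their own pace and stop on an object; "squeeze" is the grip in N (left out, the last holds). Time passes only in rows, so rows that repeat a pose let the fingers close, or fill a call up. It gives the time, the measured TCP pose, the force and the opening at its end, in the units of the state.
- r.get_state(): the state, without advancing time (a new reading comes with each control period).
- imaging.capture(name): name is "side" or "top"; returns the picture (480x640x3 uint8, red, green, blue); there is no depth.
- imaging.get_calibration(name): a dict with "mtx" (3x3 intrinsics, pixels), "R" (3x3) and "t" (3): a world point X has camera coordinates R X + t. Camera axes: x right, y down, z forward; pixel columns grow to the right and rows downward; lengths in m; the calibration is good to about 2 mm. A picture is of the moment at which its call begins. get_calibration takes no time and is no camera call.
- r.close_job(): hands the job in, once; it reports no verdict.
Trained networks look in the newest picture that a camera, given by its name, has taken for a name from the list of things; names that differ only in an ending like _2 or _b are one class to them, and where a whole thing is asked for, a point or a joint stands for the part that bears it (a point fixed in the world has none). Each returns a list of dicts, best first, with "score" (0 to 1); they miss things now and then, are a little off and sometimes report something else, mostly with a low value. They report only what shows in the picture. A call takes as long as a camera call. They do not tell look-alikes from the thing itself.
- imaging.search_frame(camera, label): "bbox" ([left, top, right, bottom] in pixels, round what is visible of it).
- imaging.outline_of(camera, label): "region" (480x640 bool, what is visible of it) and "bbox" ([left, top, right, bottom] in pixels, round what is visible of it).
- imaging.landmark_of(camera, label): "position" ([column, row] in pixels: a listed point, or the origin of a listed thing).
The state is a dict: "time_s": time; "joints": joint angles; "qd": joint speeds; "joint_torque": joint torques, N m; "tcp_pos": TCP position; "eef_rot": TCP orientation; "contact_force": force on the tool from outside, world axes, zero at the start; "moment": the same for the moment, N m; "gripper_width": finger opening in m.
Only numpy, scipy, OpenCV 4.12 (cv2) and the standard library are available. Lean on these libraries where they do the work, as an engineer would, in place of code of your own. Each camera call takes 0.05 s, during which the arm holds its last target.

## Working session

There is one attempt and no reset: what is moved stays moved. The work goes in short steps, Python scripts to look and compute and a tool call to move; the robot and the scene stay as the last step left them, time stands still between calls to the robot, and variables do not carry over. Pictures are saved under pics/ and viewed, and the job is handed in when it is done.

Besides the shell and the picture viewer there is one more tool, called after "Call:" in YAML: its name, and indented under it one key for each argument. drive_tool: Moves the arm, as the interface text tells. Its arguments: {"type":"object","properties":{"deltas":{"type":"array"},"claw":{"type":"number"},"squeeze":{"type":"number"}},"required":["deltas"]}

```bash
mkdir -p pics
cat > h.py <<'E'
import numpy as np, cv2
from plant import r, imaging
def save(cam,name):
    im=imaging.capture(cam); cv2.imwrite(f'pics/{name}.png',im[:,:,::-1]); return im
def px2w(cam,uv,z):
    c=imaging.get_calibration(cam); K,R,t=map(np.array,(c['mtx'],c['R'],c['t']))
    d=R.T@np.linalg.inv(K)@np.array([uv[0],uv[1],1.0]); o=-R.T@t
    return o+d*(z-o[2])/d[2]
E
python3 - <<'E'
from h import *
for c in ('top','side'):
    save(c,c+'0')
    for l in ('faceplate','stop','circuit_board','brown_board'):
        for d in imaging.search_frame(c,l)[:4]: print(c,l,round(d['score'],2),np.round(d['bbox']))
s=r.get_state(); print(s['time_s'],s['tcp_pos'],s['eef_rot'],s['gripper_width'],s['contact_force'])
E
```

```text
top faceplate 0.96 [109. 244. 164. 333.]
top faceplate 0.83 [388. 182. 440. 252.]
top faceplate 0.81 [483. 239. 549. 314.]
top stop 0.94 [214. 326. 482. 343.]
top stop 0.69 [390. 183. 440. 248.]
top circuit_board 0.97 [241. 180. 298. 243.]
top brown_board 0.65 [311. 181. 371. 244.]
side faceplate 0.6 [373. 180. 424. 204.]
side faceplate 0.58 [197. 360. 324. 438.]
side faceplate 0.57 [284. 198. 360. 230.]
side stop 0.78 [346. 210. 438. 347.]
side circuit_board 0.87 [214. 254. 302. 302.]
side brown_board 0.73 [253. 223. 332. 262.]
0.5 [ 0.20771379 -0.64220635  0.22651906] [-8.99967472e+01 -1.09488080e-03  1.79241837e+01] 0.08783031989673792 [ 0.33387369 -0.07837277 -0.29515821]
```

View pics/top0.png

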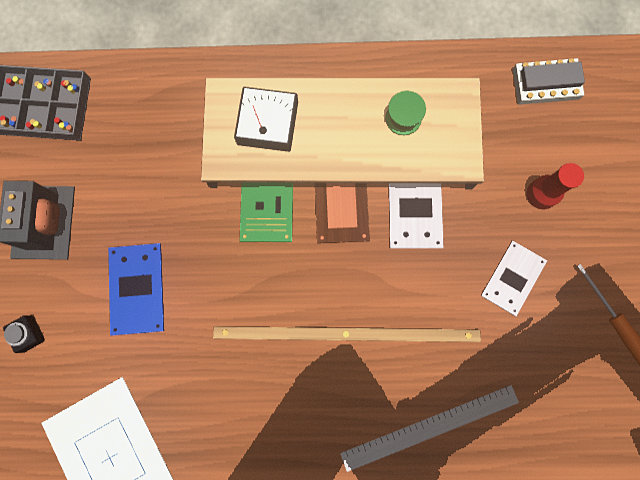

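View pics/side0.png

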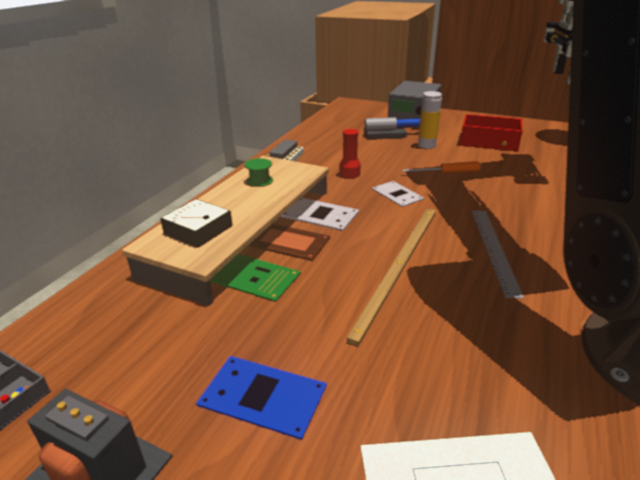

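The faceplate is the grey-white panel at the right of the row, top px (388–442, 185–248), with the stop strip at rows 326–343. The blue panel and the small tilted plate at px (515,278) are look-alikes, and the small one is clearly shorter.

Run:
```python
from h import *
im=imaging.capture('top')
def nearest(l,c):
    ds=imaging.outline_of('top',l)
    return min(ds,key=lambda d:abs(np.mean(d['bbox'][::2])-c[0])+abs(np.mean(d['bbox'][1::2])-c[1]))
for l,c,z in (('faceplate',(415,217),.005),('brown_board',(342,213),.005),('circuit_board',(267,213),.005),('stop',(347,334),.012),('faceplate',(515,278),.005)):
    d=nearest(l,c); m=d['region']; v,u=np.nonzero(m)
    rect=cv2.minAreaRect(np.c_[u,v].astype(np.float32)); b=cv2.boxPoints(rect)
    W=np.array([px2w('top',p,z) for p in b]); print(l,d['bbox'],np.round(b).tolist()); print(np.round(W[:,:2],4).tolist(), 'sides',np.linalg.norm(W[0]-W[1]),np.linalg.norm(W[1]-W[2]))
for p in ((225,333),(346,334),(468,336)): print('dot',px2w('top',p,.012))
for p in ((202,181),(483,181)): print('shelf',px2w('top',p,.065))
cv2.imwrite('pics/crop.png',cv2.resize(im[160:350,200:500,::-1],None,fx=2.6,fy=2.6,interpolation=cv2.INTER_CUBIC))
for l in('faceplate','stop'):
    for d in imaging.landmark_of('top',l): print(l,d['score'],d['position'],px2w('top',d['position'],0))
print(r.get_state()['time_s'])
```

```text
faceplate [387.6, 182.2, 440.9, 249.7] [[389.0, 183.0], [442.0, 183.0], [442.0, 247.0], [389.0, 247.0]]
[[0.6786, -0.1507], [0.6765, -0.2422], [0.5643, -0.236], [0.5661, -0.1463]] sides 0.09148208888482581 0.11236701038810529Traceback (most recent call last):
  File "<stdin>", line 7, in <module>
  File "<stdin>", line 5, in nearest
ValueError: min() iterable argument is empty
```

Run:
```python
from h import *
im=imaging.capture('top')
for p in ((225,333),(346,334),(468,336)): print('dot',px2w('top',p,.012))
for p in ((214,327),(480,329),(480,342),(214,338)): print('stopcorner',px2w('top',p,.012))
for p in ((202,181),(483,181)): print('shelf',px2w('top',p,.065))
for p in ((389,247.5),(442,247.5),(442,187),(389,187),(369,242),(316,242)): print('plate',px2w('top',p,.005))
cv2.imwrite('pics/crop.png',cv2.resize(im[160:350,200:500,::-1],None,fx=2.6,fy=2.6,interpolation=cv2.INTER_CUBIC))
ds=imaging.outline_of('top','stop')
for d in ds:
    v,u=np.nonzero(d['region']); b=cv2.boxPoints(cv2.minAreaRect(np.c_[u,v].astype(np.float32)))
    print(d['bbox'],[np.round(px2w('top',p,.012)[:2],4).tolist() for p in b])
print(r.get_state()['time_s'])
```

```text
dot [0.42610986 0.13123509 0.012     ]
dot [ 0.42117497 -0.06901528  0.012     ]
dot [ 0.41465173 -0.26859564  0.012     ]
stopcorner [0.43625798 0.14967735 0.012     ]
stopcorner [ 0.4256554  -0.28887912  0.012     ]
stopcorner [ 0.40466293 -0.28747606  0.012     ]
stopcorner [0.41823447 0.14944036 0.012     ]
shelf [0.67201527 0.16181116 0.065     ]
shelf [ 0.66137833 -0.29460566  0.065     ]
plate [ 0.56524343 -0.14624483  0.005     ]
plate [ 0.56342687 -0.23592213  0.005     ]
plate [ 0.66933827 -0.2418012   0.005     ]
plate [ 0.6714415  -0.15045619  0.005     ]
plate [ 0.57543324 -0.11261493  0.005     ]
plate [ 0.57728698 -0.02220613  0.005     ]
[214.8, 327.1, 479.2, 343.3] [[0.4177, 0.1513], [0.4387, 0.1513], [0.4256, -0.2891], [0.4049, -0.2875]]
0.75
```

View pics/crop.png

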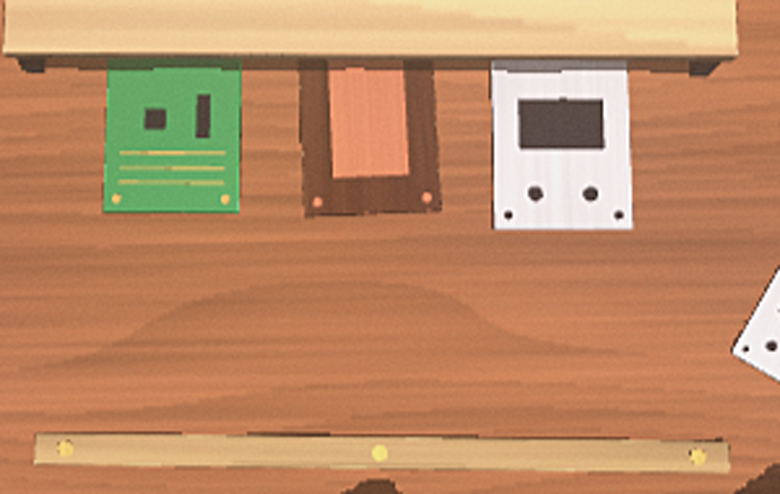

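Call:
drive_tool:
  deltas:
    - [1.5,1.7,0,0,0,-0.02]
    - [4,4.5,0,0,0,-0.06]
    - [6.5,7.4,0,0,0,-0.1]
    - [9,10.3,0,0,0,-0.15]
    - [11.6,13.2,0,0,0,-0.2]
    - [14.2,16.1,0,0,0,-0.25]
    - [16.8,19.1,0,0,0,-0.3]
    - [19,21.5,0,0,0,-0.341]
  claw: 0.25

```text
time_s: 1.42
tcp_pos: [0.399, -0.4252, 0.2269]
eef_rot: [-90.0, -0.0, -1.7]
contact_force: [-0.0, 0.2, -0.8]
gripper_width: 0.0398
```

Call:
drive_tool:
  deltas:
    - [1.8,2.1,0,0,0,0]
    - [4.4,5.1,0,0,0,0]
    - [7.0,8.1,-1,0,0,0]
    - [9.6,11.1,-3,0,0,0]
    - [12.2,14.1,-5,0,0,0]
    - [14.8,17.1,-7,0,0,0]
    - [17.6,20.3,-9,0,0,0]
    - [20.2,23.3,-10.6,0,0,0]

```text
time_s: 2.08
tcp_pos: [0.5915, -0.2029, 0.1254]
eef_rot: [-90.0, -0.0, -1.6]
contact_force: [-0.2, -0.6, 0.2]
gripper_width: 0.0221
```

Call:
drive_tool:
  deltas:
    - [0,0,-1.5,0,0,0]
    - [0,0,-3.5,0,0,0]
    - [0,0,-5.5,0,0,0]
    - [0,0,-7,0,0,0]
    - [0,0,-8.2,0,0,0]
    - [0,0,-9,0,0,0]
    - [0,0,-9.4,0,0,0]
    - [0,0,-9.4,0,0,0]

```text
time_s: 2.75
tcp_pos: [0.5905, -0.2046, 0.0318]
eef_rot: [-90.0, 0.0, -1.6]
contact_force: [-1.2, 0.7, 0.7]
gripper_width: 0.0221
```

Run:
```python
from h import *
a=save('top','top1'); b=save('side','side1')
cv2.imwrite('pics/c1.png',np.hstack([cv2.resize(a[130:350,300:520],(400,400)),cv2.resize(b[140:300,220:380],(400,400))])[:,:,::-1])
s=r.get_state();print(s['time_s'],s['tcp_pos'],s['contact_force'],s['gripper_width'])
```

```text
2.85 [ 0.59128446 -0.20473885  0.03301321] [ 0.58169208 -0.90832939  0.12074575] 0.022114113543175693
```

View pics/c1.png

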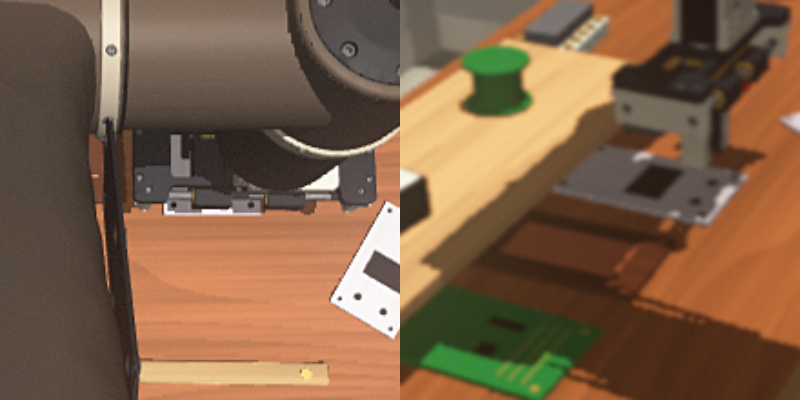

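The gripper is over the faceplate (shelf clear in the side view), about 12 mm short in y. I'll correct that and go down.

Call:
drive_tool:
  deltas:
    - [0.2,0.3,0,0,0,0]
    - [0.5,0.8,0,0,0,0]
    - [0.8,1.2,-0.3,0,0,0]
    - [0.8,1.2,-0.8,0,0,0]
    - [0.8,1.2,-1.3,0,0,0]
    - [0.8,1.2,-1.7,0,0,0]
    - [0.8,1.2,-2.0,0,0,0]
    - [0.8,1.2,-2.0,0,0,0]

```text
time_s: 3.52
tcp_pos: [0.598, -0.1926, 0.0111]
eef_rot: [-90.0, 0.1, -1.6]
contact_force: [-1.0, -0.2, -0.7]
gripper_width: 0.022
```

Call:
drive_tool:
  deltas:
    - [0,0,-0.1,0,0,0]
    - [0,0,-0.2,0,0,0]
    - [0,0,-0.3,0,0,0]
    - [0,0,-0.4,0,0,0]
    - [0,0,-0.5,0,0,0]
    - [0,0,-0.6,0,0,0]
    - [0,0,-0.6,0,0,0]
    - [0,0,-0.6,0,0,0]

```text
time_s: 4.18
tcp_pos: [0.5987, -0.1925, 0.0062]
eef_rot: [-90.0, 0.0, -1.6]
contact_force: [-0.2, 0.5, -0.7]
gripper_width: 0.0221
```

Call:
drive_tool:
  deltas:
    - [0,0,-0.05,0,0,0]
    - [0,0,-0.1,0,0,0]
    - [0,0,-0.15,0,0,0]
    - [0,0,-0.2,0,0,0]
    - [0,0,-0.2,0,0,0]
    - [0,0,-0.2,0,0,0]
    - [0,0,-0.2,0,0,0]
    - [0,0,-0.2,0,0,0]

```text
time_s: 4.85
tcp_pos: [0.5989, -0.1925, 0.0054]
eef_rot: [-90.0, -0.0, -1.6]
contact_force: [-2.5, 1.5, 8.3]
gripper_width: 0.0219
```

Call:
drive_tool:
  deltas:
    - [0,0,-0.05,0,0,0]
    - [0,0,-0.1,0,0,0]
    - [0,0,-0.12,0,0,0]
    - [0,0,-0.12,0,0,0]
    - [0,0,-0.12,0,0,0]
    - [0,0,-0.12,0,0,0]
    - [0,0,-0.12,0,0,0]
    - [0,0,-0.12,0,0,0]

```text
time_s: 5.52
tcp_pos: [0.5989, -0.1925, 0.0053]
eef_rot: [-90.0, -0.0, -1.6]
contact_force: [-5.9, 2.8, 17.7]
gripper_width: 0.0221
```

Call:
drive_tool:
  deltas:
    - [-0.3,0.01,0,0,0,0]
    - [-0.8,0.02,0,0,0,0]
    - [-1.3,0.04,0,0,0,0]
    - [-1.8,0.05,0,0,0,0]
    - [-2.3,0.07,0,0,0,0]
    - [-2.8,0.08,0,0,0,0]
    - [-3.3,0.09,0,0,0,0]
    - [-3.5,0.1,0,0,0,0]

```text
time_s: 6.18
tcp_pos: [0.5668, -0.1918, 0.0053]
eef_rot: [-90.0, -0.4, -1.5]
contact_force: [3.2, -0.3, 7.3]
gripper_width: 0.0217
```

Run:
```python
from h import *
a=save('top','top2'); b=save('side','side2')
cv2.imwrite('pics/c2.png',np.hstack([cv2.resize(a[130:350,300:520],(400,400)),cv2.resize(b[140:300,220:380],(400,400))])[:,:,::-1])
s=r.get_state();print(s['time_s'],s['tcp_pos'],s['contact_force'],s['gripper_width'])
```

```text
6.2833 [ 0.56655283 -0.19176005  0.0053014 ] [ 0.4617183   0.55340913 11.12793547] 0.022072192621428427
```

View pics/c2.png

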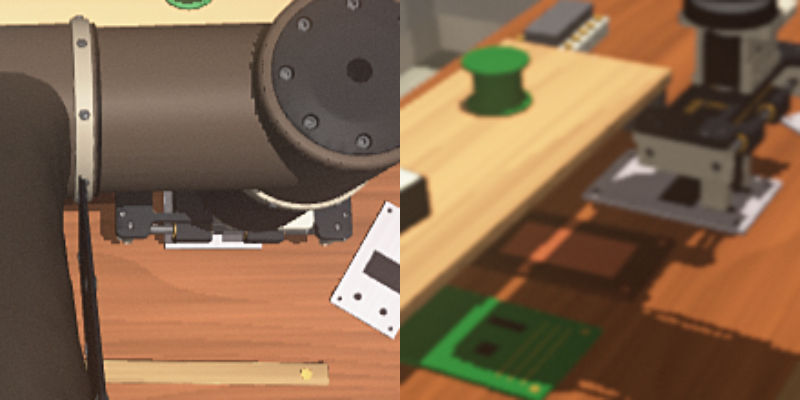

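The plate follows the finger (its far end is now visible clear of the shelf), and the other boards haven't moved. Continuing.

Call:
drive_tool:
  deltas:
    - [-0.4,0.01,-0.04,0,0,0]
    - [-1.0,0.03,-0.05,0,0,0]
    - [-1.6,0.05,-0.05,0,0,0]
    - [-2.2,0.06,-0.05,0,0,0]
    - [-2.8,0.08,-0.05,0,0,0]
    - [-3.4,0.1,-0.05,0,0,0]
    - [-4.0,0.11,-0.05,0,0,0]
    - [-4.5,0.13,-0.05,0,0,0]

```text
time_s: 6.95
tcp_pos: [0.5232, -0.1906, 0.0053]
eef_rot: [-90.1, -0.5, -1.5]
contact_force: [4.8, -0.2, 12.0]
gripper_width: 0.0216
```

Call:
drive_tool:
  deltas:
    - [-0.5,0.01,0,0,0,0]
    - [-1.0,0.03,0,0,0,0]
    - [-1.6,0.05,0,0,0,0]
    - [-2.2,0.06,0,0,0,0]
    - [-2.8,0.08,0,0,0,0]
    - [-3.4,0.1,0,0,0,0]
    - [-3.8,0.11,0,0,0,0]
    - [-4.0,0.12,0,0,0,0]

```text
time_s: 7.62
tcp_pos: [0.4834, -0.1893, 0.0053]
eef_rot: [-90.1, -0.5, -1.5]
contact_force: [5.1, -0.1, 12.3]
gripper_width: 0.022
```

Run:
```python
from h import *
a=save('top','top3'); b=save('side','side3')
cv2.imwrite('pics/c3.png',np.hstack([cv2.resize(a[180:400,300:520],(400,400)),cv2.resize(b[180:340,280:440],(400,400))])[:,:,::-1])
s=r.get_state();print(s['time_s'],s['tcp_pos'],s['contact_force'],s['gripper_width'])
```

```text
7.7167 [ 0.48320176 -0.18932965  0.00524611] [ 2.95638786  0.51916552 14.65744839] 0.022158219130472275
```

View pics/c3.png

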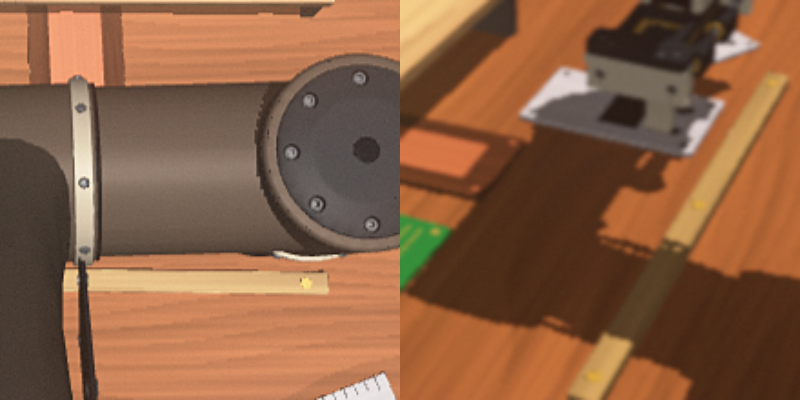

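About 2 cm remains to the strip.

Call:
drive_tool:
  deltas:
    - [-0.3,0.01,0,0,0,0]
    - [-0.6,0.02,0,0,0,0]
    - [-0.9,0.03,0,0,0,0]
    - [-1.2,0.03,0,0,0,0]
    - [-1.5,0.04,0,0,0,0]
    - [-1.7,0.05,0,0,0,0]
    - [-1.9,0.06,0,0,0,0]
    - [-2.0,0.06,0,0,0,0]

```text
time_s: 8.38
tcp_pos: [0.4641, -0.1887, 0.0053]
eef_rot: [-90.1, -0.6, -1.5]
contact_force: [4.4, -0.5, 14.0]
gripper_width: 0.0221
```

Call:
drive_tool:
  deltas:
    - [-0.1,0,0,0,0,0]
    - [-0.2,0,0,0,0,0]
    - [-0.3,0,0,0,0,0]
    - [-0.4,0,0,0,0,0]
    - [-0.4,0,0,0,0,0]
    - [-0.4,0,0,0,0,0]
    - [-0.4,0,0,0,0,0]
    - [-0.4,0,0,0,0,0]

```text
time_s: 9.05
tcp_pos: [0.4607, -0.1887, 0.0052]
eef_rot: [-90.1, -0.6, -1.5]
contact_force: [4.9, 0.7, 11.9]
gripper_width: 0.0221
```

Run:
```python
from h import *
b=save('side','side4')
cv2.imwrite('pics/c4.png',cv2.resize(b[170:330,280:440],(600,600),interpolation=cv2.INTER_CUBIC)[:,:,::-1])
s=r.get_state();print(s['time_s'],s['tcp_pos'],s['contact_force'],s['gripper_width'])
```

```text
9.1 [ 0.46069336 -0.18867684  0.00525413] [ 5.83309534  0.4412056  12.56235595] 0.022008912138827476
```

View pics/c4.png

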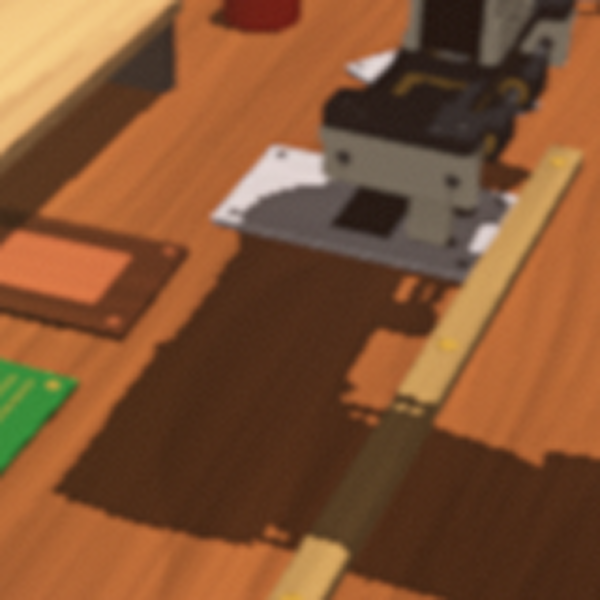

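The plate's near edge is at or within a couple of mm of the strip. I'll go a few mm more to make it flush, then lift.

Call:
drive_tool:
  deltas:
    - [-0.1,0,0,0,0,0]
    - [-0.2,0,0,0,0,0]
    - [-0.3,0,0,0,0,0]
    - [-0.4,0,0,0,0,0]
    - [-0.4,0,0,0,0,0]
    - [-0.4,0,0,0,0,0]
    - [-0.4,0,0,0,0,0]
    - [-0.4,0,0,0,0,0]

```text
time_s: 9.77
tcp_pos: [0.4568, -0.1887, 0.0053]
eef_rot: [-90.1, -0.6, -1.5]
contact_force: [5.0, 0.7, 12.8]
gripper_width: 0.0217
```

Call:
drive_tool:
  deltas:
    - [0,0,0.2,0,0,0]
    - [0,0,0.6,0,0,0]
    - [0,0,1.5,0,0,0]
    - [0,0,3,0,0,0]
    - [0,0,5,0,0,0]
    - [0,0,8,0,0,0]
    - [0,0,11,0,0,0]
    - [0,0,14,0,0,0]

```text
time_s: 10.43
tcp_pos: [0.4497, -0.1884, 0.1442]
eef_rot: [-90.0, 0.1, -1.6]
contact_force: [1.5, 0.6, -0.5]
gripper_width: 0.0219
```

Call:
drive_tool:
  deltas:
    - [-1,-2,0,0,0,0]
    - [-2,-5,1,0,0,0]
    - [-4,-8,2,0,0,0]
    - [-6,-11,3,0,0,0]
    - [-8,-14,4,0,0,0]
    - [-10,-17,5,0,0,0]
    - [-12,-20,6,0,0,0]
    - [-14,-23,6,0,0,0]

```text
time_s: 11.1
tcp_pos: [0.3097, -0.4201, 0.2052]
eef_rot: [-90.1, -0.1, -1.6]
contact_force: [1.3, 0.2, 0.2]
gripper_width: 0.0219
```

Run:
```python
from h import *
a=save('top','top5'); b=save('side','side5')
cv2.imwrite('pics/c5.png',np.hstack([cv2.resize(a[180:400,300:520],(400,400)),cv2.resize(b[180:340,280:440],(400,400))])[:,:,::-1])
for d in imaging.outline_of('top','faceplate'):
    v,u=np.nonzero(d['region']); q=cv2.boxPoints(cv2.minAreaRect(np.c_[u,v].astype(np.float32)))
    print(round(d['score'],2),np.round(d['bbox']),[np.round(px2w('top',p,.005)[:2],4).tolist() for p in q])
s=r.get_state();print(s['time_s'],s['tcp_pos'],s['contact_force'],s['gripper_width'])
```

```text
0.93 [483. 239. 544. 313.] [[0.4799, -0.2956], [0.5736, -0.3543], [0.5389, -0.4107], [0.4464, -0.3516]]
0.91 [388. 237. 441. 332.] [[0.5781, -0.1452], [0.5788, -0.2381], [0.4285, -0.2338], [0.4275, -0.1433]]
0.74 [109. 244. 166. 334.] [[0.5796, 0.3407], [0.5816, 0.2459], [0.4292, 0.2351], [0.427, 0.3273]]
11.25 [ 0.30853663 -0.41970695  0.2027841 ] [ 0.85208881  0.24788152 -0.62737379] 0.02189612136655176
```

View pics/c5.png

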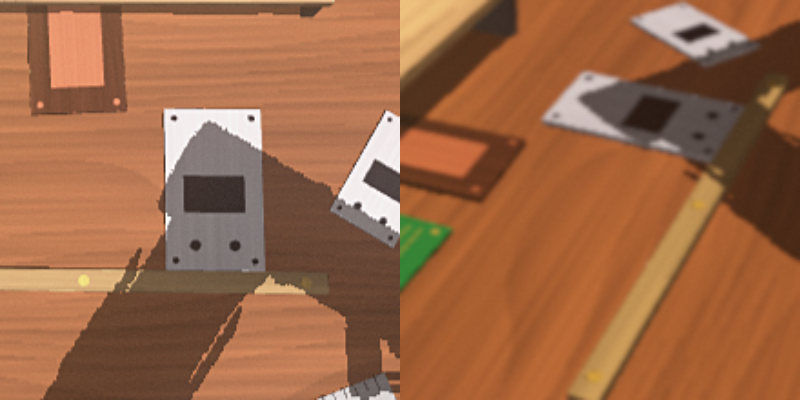

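The faceplate lies flush on the strip, square to it. The brown and green boards haven't moved and the gripper is well clear.

```bash
python3 -c "
from h import *
print(r.close_job())"
```

```text
the job is handed in; nothing more can be done
None
```

The bare aluminium faceplate now rests flush against the wooden stop strip, and I handed the job in at about 11.3 s of the 32 s allowed.

I pressed down on it with the fingertips at about 10 to 18 N and drew it about 138 mm toward the robot. After that I lifted straight up and moved the arm clear.

**Position:** In the last top picture its near edge is at x ≈ 0.428 m, against about 0.427 m for the strip's face. That difference is within the 2 mm calibration error.

**Squareness:** It looks square to the strip, to within about 2 degrees, and sits about 120 mm from the strip's middle, inside the 200 mm limit.

**Other boards:** The brown board and the visible corner of the green board looked unmoved. I checked this by eye in the pictures and did not measure it.

**Force:** The pressing force did not jump when the plate met the strip, so the contact shows only in the pictures. Once clear, the tool read about zero force.

The networks also reported the blue plate and the smaller tilted plate as faceplates; I left both alone.

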